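# Key in the camera case's code and spring its lid

## Robot

A 7-joint arm with a two-finger parallel gripper is mounted at the origin on the work surface. World frame = base frame: x ahead of the robot, y to its left, z up, the work surface at z = 0. Lengths are in mm, angles in rad, forces in N, time in s.
With the tool pointing down it reaches from about 400 to 875 mm from the base axis. Payload 4.4 kg.
Tool frame: the origin (TCP) lies between the finger pads; the fingertips stand 17 mm ahead of it and the grasp point (between the pads) lies 2 mm behind it; z points along the fingers, y is the line along which they close (so a half turn about z gives the same grasp; the last joint's range is limited). The gripper opens to 85 mm and grips with 20 to 120 N. Pads are 22 mm wide; open, the fingers measure 114 mm over their backs; the gripper's body (76 mm by 85 mm) begins 54 mm behind the grasp point. The pads swing forward as they close: fully open they stand 13 mm farther back than shut.
Start: joints at [1.121, 0.628, 0.038, 1.517, -0.027, 0.996, -0.02], TCP at [243.418, -602.715, 248.313] pointing down, gripper open.
Joint ranges: [-3.06, 3.06], [-0.37, 2.12], [-1.25, 1.32], [0.18, 2.47], [-1.1, 4.24], [0.23, 1.98], [-2.94, 2.94]. Speed limits (rad/s): [2.57, 2.57, 3.14, 3.14, 3.14, 3.14, 3.14].

## Interface

Orientations are given as [roll, pitch, yaw] about the fixed x, y, z axes, in that order (R = Rz(yaw) Ry(pitch) Rx(roll)).
In Python, from cell import sensors, get_image, ctrl gives the robot as it stands.
- The arm moves only by the tool send_rows, never from a script. Its argument "series" is a list of rows, each a list of 3 entries, a list of its own where there are three numbers: the finger opening in mm, from 0 to 85.4, then the shift along the world's x, y, z in units of 60 mm (1.0 is 60 mm), then the turn, a rotation vector about the world's x, y, z in units of 5 degrees (1.0 is 5 degrees). A call has 1 to 8 rows; each row shifts and turns the commanded pose from where the row before left it; what a row does not reach is not made up. A row lasts 1/8 s, in which the tool goes at most 62.5 mm and 10.7 degrees, less where a joint would pass 70% of its speed; a pose out of reach is approached as far as the arm can. A call is refused whole if a number of a shift passes 1 or a number of a turn 1, either way. A call with a gripper value outside its range is refused whole. The fingers move at their own pace and stop on an object; the grip force is fixed at half the most. Time passes only in rows, so rows that do not move let the fingers close. It gives the time, the measured TCP pose, the force, the opening and the grip force at its end, in the units of the state.
- sensors.read_state(): the state, without advancing time (a new reading comes with each control period).
- get_image(name): name is "scene" or "top" or "wrist"; returns a dict with "img" (400x640x3 uint8, red, green, blue), "depth" (400x640 float32, mm along the optical axis (not along the pixel's ray), 0 where there is no reading), "vfov" (degrees; the focal length in pixels is half the picture's height over the tangent of half this angle, whatever the lens; pixels are square), "cx", "cy" (the principal point, pixels), "k1" (the pictures are not rectified: a ray, as slopes to the right and down, at radius r is drawn at 1 + k1 r^2 times it, then the intrinsics apply), "world_to_cam" (4x4, takes a point from world to camera coordinates). Camera axes: x right, y down, z forward; pixel columns grow to the right and rows downward; lengths in mm; the calibration is good to about 2 mm. A picture is of the moment at which its call begins.
- ctrl.finish_job(): hands the job in; it is judged then, once.
The state is a dict: "clock": time; "qpos": joint angles; "qd": joint speeds; "tau": joint torques, N m; "eef_pos": TCP position; "tool_rot": TCP orientation; "force": force on the tool from outside, world axes, zero at the start; "torque": the same for the moment, N m; "width": finger opening in mm; "gripper_force": force on a finger pad.
Only numpy, scipy, OpenCV 4.12 (cv2) and the standard library are available. Lean on these libraries where they do the work, as an engineer would, in place of code of your own. Each camera call takes 0.05 s, during which the arm holds its last target. There are 200 camera calls.

## Task

Open the locked camera case: press its code on the steel keys one after another, second from the left, then far right, then far left (left and right as seen from the robot), each right down so that it stays down, then press the red latch between the keys so that the lid springs up by itself, and come away clear. Press gently, keep the remaining key up, and leave the lens, the filters and the blower where they are: nothing is to be picked up.

Things in the scene. Friction and masses are not known exactly. Their poses are not given: they have to be found in the camera images.
- case: locked camera case, dark shell, 240 mm deep (x), 280 wide (y), fixed. Origin: centre of its underside, on the ledge; x points away from the robot to the hinges, y left. Its near 70 mm (x -120 to -50 mm) is a flat lock deck, top 100 mm above the ledge, with a line at x = -88 mm of two steel keys, the red latch, two more keys. The lid covers x -48 to +120 mm, top 118 mm above the ledge
- key1_top (a point): centre of the top of the far-left key, as seen from the robot: brushed-steel round push key, 26 mm across, standing 10 mm proud of the deck (2 mm when fully down); at x -88, y +105 mm in the case's frame, 110 mm above the ledge when up
- key1 (a joint): travel of the far-left key (m), positive downward: 0 = up, 0.008 = fully down on its stop. Moves straight down under about 3 N, has no return spring and stays where it is left; it counts as down beyond 0.006
- key2_top (a point): centre of the top of the second from the left key, as seen from the robot: brushed-steel round push key, 26 mm across, standing 10 mm proud of the deck (2 mm when fully down); at x -88, y +60 mm in the case's frame, 110 mm above the ledge when up
- key2 (a joint): travel of the second from the left key (m), positive downward: 0 = up, 0.008 = fully down on its stop. Moves straight down under about 3 N, has no return spring and stays where it is left; it counts as down beyond 0.006
- key3_top (a point): centre of the top of the third from the left key, as seen from the robot: brushed-steel round push key, 26 mm across, standing 10 mm proud of the deck (2 mm when fully down); at x -88, y -60 mm in the case's frame, 110 mm above the ledge when up
- key3 (a joint): travel of the third from the left key (m), positive downward: 0 = up, 0.008 = fully down on its stop. Moves straight down under about 3 N, has no return spring and stays where it is left; it counts as down beyond 0.006
- key4_top (a point): centre of the top of the far-right key, as seen from the robot: brushed-steel round push key, 26 mm across, standing 10 mm proud of the deck (2 mm when fully down); at x -88, y -105 mm in the case's frame, 110 mm above the ledge when up
- key4 (a joint): travel of the far-right key (m), positive downward: 0 = up, 0.008 = fully down on its stop. Moves straight down under about 3 N, has no return spring and stays where it is left; it counts as down beyond 0.006
- latch_top (a point): centre of the top of the red push latch, a rectangular button 26 mm (x) x 44 mm (y) in the middle of the deck at x -88, y 0 mm in the case's frame; 10 mm proud of the deck, 110 mm above the ledge when up
- latch (a joint): travel of the red latch (m), positive downward: 0 = up, 0.007 = fully down. Springs back; 2 N at the start to 7 N fully down. The lock bars it after about 1 mm unless exactly the code keys are down; with the code set, the lid comes free beyond about 0.005
- lid (a joint): opening of the flip-top lid (rad) about the hinges on its far edge: 0 = shut, 1.1 = fully up. Held shut by the latch; once free it swings up by its own spring in a second or so and stays up
- lid_edge (a point): on the lid, a dark shell 168 x 280 x 30 mm: the middle of the top near edge of the lid (40 mm beyond the line of keys, 118 mm above the ledge when shut)
- riser: wooden riser beside the case (either side), fixed, 225 mm deep (x) x 260 mm wide (y), three steps 75 mm deep, 35, 70 and 105 mm high, lowest nearest the robot. Origin: centre of its underside
- lens: black prime lens standing on the top step, 65 mm across, 58 mm high, 0.2-0.4 kg, loose. Origin: centre of its underside
- filter_a: grey filter lying in a clear plastic case 64 x 64 x 14 mm on the middle step, loose. Origin: centre of its underside
- filter_b: amber filter lying in a clear plastic case 64 x 64 x 14 mm on the middle step, loose. Origin: centre of its underside
- blower: blue rubber air blower with a black nozzle standing on the lowest step, 59 mm across, 125 mm high, light, loose. Origin: centre of its underside

How it is judged:
By the outcome, as a careful person would: the job done as asked, in the order asked, and still so for the second after the job is handed in, with the robot touching nothing.
It also fails if it takes over 48 s, if anything falls off the work surface, if the arm or the gripper's body presses on something with over 40 N, if the wrist force passes 120 N, or if a joint passes its speed limit or range.

## Working session

There is one attempt and no reset: what is moved stays moved. The work goes in short steps, Python scripts to look and compute and a tool call to move; the robot and the scene stay as the last step left them, time stands still between calls to the robot, and variables do not carry over. Pictures are saved under pics/ and viewed, at most 10 in all, crops included, and the job is handed in when it is done.

Besides the shell and the picture viewer there is one more tool, called after "Request:" as name(argument=value, ...) on one line, values as JSON. send_rows: Moves the arm, as the interface text tells. Its arguments: {"type":"object","properties":{"series":{"type":"array"}},"required":["series"]}

```bash
mkdir -p pics
cat > h.py <<'E'
import numpy as np, cv2
from cell import sensors, get_image, ctrl
def K(d):
    f=200/np.tan(np.radians(d["vfov"])/2); return f,d["cx"],d["cy"]
def w(d,u,v,z=None):
    """world point of pixel arrays, by depth"""
    f,cx,cy=K(d); u=np.asarray(u,float);v=np.asarray(v,float)
    p=cv2.undistortPoints(np.stack([u,v],-1).reshape(-1,1,2),np.array([[f,0,cx],[0,f,cy],[0,0,1.]]),np.array([d["k1"],0,0,0.]))[:,0]
    T=np.linalg.inv(np.array(d["world_to_cam"])); r=np.c_[p,np.ones(len(p))]
    if z is None: s=d["depth"][v.astype(int).ravel(),u.astype(int).ravel()][:,None]
    else:
        dr=r@T[:3,:3].T; s=((z-T[2,3])/dr[:,2])[:,None]
    return (r*s)@T[:3,:3].T+T[:3,3]
E
python3 - <<'E'
from h import *
s=sensors.read_state(); print({k:np.round(v,3) for k,v in s.items()})
for n in("top","scene"):
    d=get_image(n); np.save(f"pics/{n}.npy",d,allow_pickle=True); cv2.imwrite(f"pics/{n}0.png",d["img"][...,::-1]); print(n,d["vfov"],d["k1"],np.round(d["world_to_cam"],2).tolist())
E
```

```text
{'clock': np.float64(0.0), 'qpos': array([ 1.121,  0.629,  0.038,  1.518, -0.027,  0.996, -0.02 ]), 'qd': array([-0.   , -0.   , -0.   ,  0.001, -0.001,  0.001,  0.001]), 'tau': array([-0.0000e+00, -5.6341e+01,  1.2260e+00, -1.9345e+01,  1.1000e-02,
        1.1000e-02, -0.0000e+00]), 'eef_pos': array([ 243.193, -602.146,  247.407]), 'tool_rot': array([-3.14 ,  0.   ,  0.384]), 'force': array([-0.423, -0.091,  0.174]), 'torque': array([-0.017,  0.02 ,  0.012]), 'gripper_force': np.float64(0.0), 'width': np.float64(85.46)}
top 52.18280523349971 -0.006352188658125865 [[-0.0, -1.0, 0.01, -30.23], [-1.0, 0.0, -0.08, 631.8], [0.08, -0.01, -1.0, 1073.21], [0.0, 0.0, 0.0, 1.0]]
scene 49.89845288745097 -0.030875224592826968 [[-0.72, 0.69, 0.01, 460.62], [0.49, 0.52, -0.7, -204.41], [-0.49, -0.5, -0.71, 1445.09], [0.0, 0.0, 0.0, 1.0]]
```

View pics/top0.png

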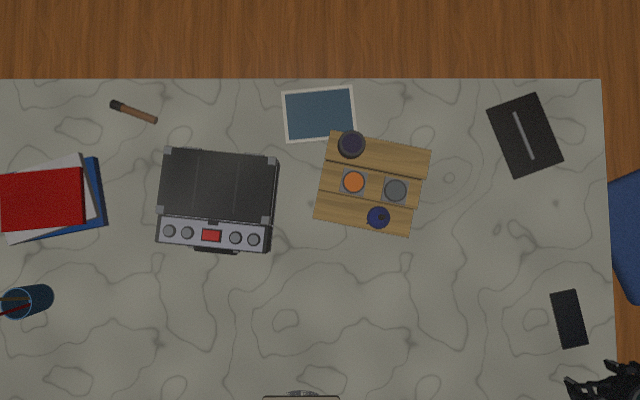

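View pics/scene0.png

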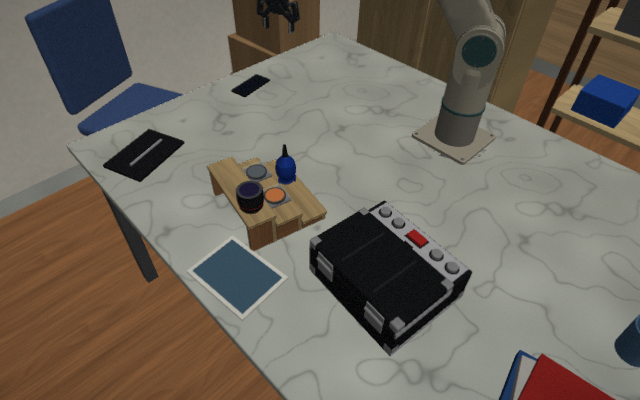

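Top view: the case is left of centre. The keys are at about (169,231), (187,233), (235,238) and (254,239), the latch at (211,236). The riser is to its right, from x=315 to 430.

Run:
```python
from h import *
d=np.load("pics/top.npy",allow_pickle=True).item()
px=np.array([[169,231],[187,233],[211,236],[235,238],[254,239]])
im=d["img"].astype(int)
hsv=cv2.cvtColor(d["img"],cv2.COLOR_RGB2HSV)
m=((hsv[...,1]>120)&((hsv[...,0]<10)|(hsv[...,0]>170))); m[:, :190]=0;m[:,230:]=0;m[:220]=0;m[250:]=0
v,u=np.nonzero(m); print("latch centroid",u.mean(),v.mean(),len(u))
P=w(d,px[:,0],px[:,1]); print(np.round(P,1))
g=cv2.cvtColor(d["img"],cv2.COLOR_RGB2GRAY)
c=g[205:260,145:290]; big=cv2.resize(d["img"][205:260,145:290],None,fx=5.5,fy=5.5,interpolation=cv2.INTER_CUBIC)
cv2.imwrite("pics/crop.png",big[...,::-1])
b=cv2.cvtColor(big,cv2.COLOR_RGB2GRAY)
h=cv2.HoughCircles(b,cv2.HOUGH_GRADIENT,1,60,param1=80,param2=18,minRadius=24,maxRadius=42)
h=h[0]; uv=h[:,:2]/5.5+[145-.4,205-.4]; print(np.round(np.c_[uv,h[:,2]/5.5],1))
Q=w(d,px[:,0],px[:,1],None)
print("surf", np.round(w(d,[215,130,300],[300,200,250]),1))
```

```text
latch centroid 210.5440414507772 235.02072538860102 193
[[536.5 323.6 105.8]
 [531.6 278.  109.5]
 [524.3 218.4 111.6]
 [519.4 159.  114.4]
 [516.8 112.8 112.4]]
[[235.1 237.4   6.6]
 [253.2 239.1   6.7]
 [187.1 232.1   6.6]
 [168.9 230.1   6.8]]
surf [[3.502e+02 2.316e+02 6.000e-01]
 [6.201e+02 4.684e+02 1.600e+00]
 [4.834e+02 2.900e+00 1.000e-01]]
```

View pics/crop.png

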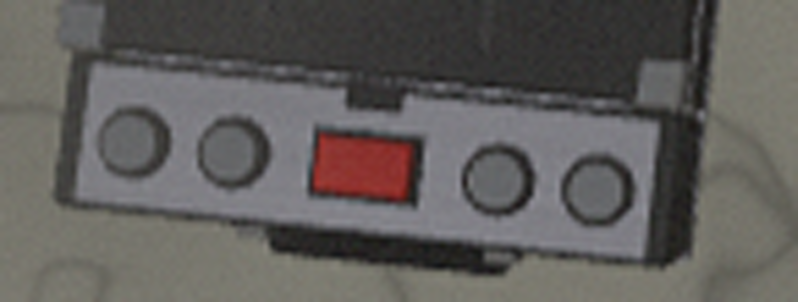

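```bash
cat >> h.py <<'E'
Y=np.array([105,60,0,-60,-105.])
def fit(P):
    # rigid fit of key line: yaw and latch position
    P=P[:,:2]; c=P.mean(0); b=Y@(P-c)/(Y@Y); yaw=np.arctan2(-b[0],b[1])
    e=np.array([-np.sin(yaw),np.cos(yaw)]); return yaw,c,np.linalg.norm(b),c+Y[:,None]*e, P-(c+Y[:,None]*e)
E
python3 - <<'E'
from h import *
d=np.load("pics/top.npy",allow_pickle=True).item()
u=np.array([[168.9,230.1],[187.1,232.1],[210.5,235],[235.1,237.4],[253.2,239.1]])
for x in fit(w(d,u[:,0],u[:,1],110)): print(np.round(x,3).tolist())
d=np.load("pics/scene.npy",allow_pickle=True).item()
h=cv2.cvtColor(d["img"],cv2.COLOR_RGB2HSV); m=(h[...,1]>120)&((h[...,0]<10)|(h[...,0]>170)); m[:225]=0;m[255:]=0;m[:,:400]=0;m[:,435:]=0
v,uu=np.nonzero(m); L=[uu.mean(),v.mean()]; print(L)
u=np.array([[452,267.5],[436.5,255],L,[398,223],[385,212]])
for x in fit(w(d,u[:,0],u[:,1],110)): print(np.round(x,3).tolist())
E
```

```text
-0.108
[527.298, 218.936]
0.992
[[538.609, 323.325], [533.762, 278.587], [527.298, 218.936], [520.835, 159.285], [515.987, 114.547]]
[[0.175, -0.873], [0.071, -0.97], [-0.635, 1.075], [-0.12, 0.249], [0.51, 0.519]]
[np.float64(416.71938775510205), np.float64(238.03571428571428)]
-0.1
[534.925, 223.267]
0.992
[[545.36, 327.747], [540.888, 282.97], [534.925, 223.267], [528.961, 163.564], [524.489, 118.787]]
[[-0.32, -1.163], [0.591, 0.224], [-0.701, -0.369], [0.459, 0.421], [-0.028, 0.887]]
```

Request:
send_rows(series=[[0, [0, 1, 0.3], [0, 0, -0.9]], [0, [0, 1, 0.3], [0, 0, -0.9]], [0, [0.5, 1, 0], [0, 0, -0.9]], [0, [0.5, 1, 0], [0, 0, -0.9]], [0, [0.5, 1, 0], [0, 0, -0.9]], [0, [0.5, 1, 0], [0, 0, -0.97]], [0, [0.5, 1, 0], [0, 0, 0]], [0, [0.5, 1, 0], [0, 0, 0]]])

```text
clock: 1.1
eef_pos: [411.7, -145.7, 284.3]
tool_rot: [3.141, -0.0, -0.094]
force: [1.2, -0.4, -0.3]
width: 0.2
gripper_force: 0.0
```

Request:
send_rows(series=[[0, [0, 1, 0], [0, 0, 0]], [0, [0, 1, 0], [0, 0, 0]], [0, [0, 1, 0], [0, 0, 0]], [0, [0, 1, 0], [0, 0, 0]], [0, [0.3, 1, 0], [0, 0, -0.1]], [0, [0.3, 1, 0], [0, 0, 0]], [0, [0, 0, 0], [0, 0, 0]]])

```text
clock: 1.98
eef_pos: [447.1, 217.8, 283.8]
tool_rot: [-3.139, -0.0, -0.094]
force: [-0.5, -1.2, 0.4]
width: 0.1
gripper_force: 0.0
```

Run:
```python
from h import *
d=get_image("wrist"); np.save("pics/wr.npy",d,allow_pickle=True); cv2.imwrite("pics/wr.png",d["img"][...,::-1])
print(sensors.read_state()["eef_pos"],np.round(d["world_to_cam"],2).tolist())
```

```text
[446.60914733 214.18168003 283.58658509] [[-0.09, -1.0, -0.0, 259.59], [-0.95, 0.09, 0.31, 351.65], [-0.31, 0.03, -0.95, 544.85], [0.0, 0.0, 0.0, 1.0]]
```

View pics/wr.png

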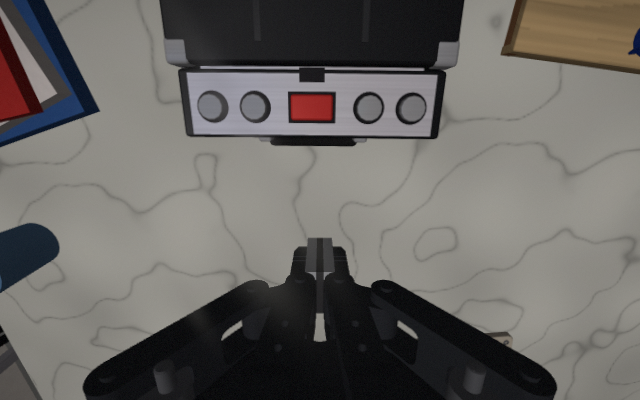

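Wrist view: keys are at (212,106), (255,107), (369,107) and (412,108), the latch at (312,107), and the tool is nearly square to the case. I'll fit the case pose jointly over the three views.

Run:
```python
from h import *
from scipy.optimize import least_squares
def circ(n,px,r):
    d=np.load(n,allow_pickle=True).item(); return d
D={n:np.load(f"pics/{n}.npy",allow_pickle=True).item() for n in("top","scene","wr")}
d=D["wr"]; b=cv2.resize(cv2.cvtColor(d["img"],cv2.COLOR_RGB2GRAY)[75:135,185:440],None,fx=4,fy=4,interpolation=cv2.INTER_CUBIC)
h=cv2.HoughCircles(b,cv2.HOUGH_GRADIENT,1,100,param1=80,param2=18,minRadius=45,maxRadius=75)
print(np.round(h[0]/4+[185-.4,75-.4,0],1))
hs=cv2.cvtColor(d["img"],cv2.COLOR_RGB2HSV); m=(hs[...,1]>120)&((hs[...,0]<10)|(hs[...,0]>170)); m[:85]=0;m[130:]=0;m[:,:280]=0;m[:,345:]=0
v,u=np.nonzero(m);print("latch",u.mean(),v.mean(),u.min(),u.max(),v.min(),v.max())
O={"top":[[168.9,230.1],[187.1,232.1],[210.5,235],[235.1,237.4],[253.2,239.1]],"scene":[[452,267.5],[436.5,255],[416.7,238],[398,223],[385,212]],
"wr":[[212,106],[255,106.5],[312,107],[369,107.5],[412,108]]}
def proj(d,P):
    f,cx,cy=K(d);T=np.array(d["world_to_cam"])
    return cv2.projectPoints(P,cv2.Rodrigues(T[:3,:3])[0],T[:3,3],np.array([[f,0,cx],[0,f,cy],[0,0,1.]]),np.array([d["k1"],0,0,0.]))[0][:,0]
def res(p,names):
    P=np.c_[p[0]-Y*np.sin(p[3]),p[1]+Y*np.cos(p[3]),np.full(5,p[2])]
    return np.concatenate([(proj(D[n],P)-O[n]).ravel() for n in names])
for names in (["top","scene","wr"],["top","wr"],["wr"],["top"]):
    r=least_squares(res,[527,219,110,-.1],args=(names,)); print(names,np.round(r.x,3),np.round(np.sqrt(np.mean(r.fun**2)),2))
print(np.round(w(D["wr"],*np.array(O["wr"]).T),1)); print(np.round(w(D["scene"],*np.array(O["scene"]).T),1))
```

```text
[[368.5 107.2  15.5]
 [255.5 107.2  15.2]
 [410.5 107.   14.1]
 [211.2 105.   14.9]]
latch 311.1247818499127 106.95375218150087 290 332 94 120
['top', 'scene', 'wr'] [ 5.26739e+02  2.19170e+02  1.02143e+02 -1.04000e-01] 0.56
['top', 'wr'] [ 5.26514e+02  2.18824e+02  1.05548e+02 -1.04000e-01] 0.36
['wr'] [ 5.26416e+02  2.18628e+02  1.04956e+02 -1.04000e-01] 0.1
['top'] [ 5.27143e+02  2.20796e+02  1.02322e+02 -1.08000e-01] 0.19
[[537.1 320.8 111.3]
 [532.3 276.6 111.9]
 [526.3 218.4 112.6]
 [520.3 160.2 111.5]
 [515.8 116.  110.9]]
[[544.4 326.4 109.2]
 [540.2 282.7 108.4]
 [533.6 222.5 109.3]
 [528.  163.2 108.2]
 [522.3 118.3 107.3]]
```

Request:
send_rows(series=[[0, [0.6, 0.4, -0.5], [0, 0, -0.1]], [0, [0.6, 0.4, -0.6], [0, 0, 0]], [0, [0.23, 0.27, -0.6], [0, 0, 0]], [0, [0, 0, -0.5], [0, 0, 0]], [0, [0, 0, 0], [0, 0, 0]], [0, [0, 0, 0], [0, 0, 0]]])

```text
clock: 2.78
eef_pos: [533.4, 275.3, 153.4]
tool_rot: [-3.142, -0.001, -0.113]
force: [0.4, 0.3, -0.4]
width: 0.2
gripper_force: 0.0
```

Request:
send_rows(series=[[0, [0, 0.057, -0.12], [0, 0, 0.1]], [0, [0, 0, -0.12], [0, 0, 0]], [0, [0, 0, -0.08], [0, 0, 0]], [0, [0, 0, 0], [0, 0, 0]]])

```text
clock: 3.28
eef_pos: [532.5, 279.6, 132.6]
tool_rot: [3.141, 0.001, -0.102]
force: [0.1, -1.0, -0.4]
width: -0.2
gripper_force: 0.0
```

Run:
```python
from h import *
s=sensors.read_state(); print(s["eef_pos"],s["force"])
d=get_image("wrist"); cv2.imwrite("pics/wr2.png",cv2.resize(d["img"][120:400,160:480],None,fx=1.8,fy=1.8)[...,::-1])
```

```text
[532.50957046 279.56050923 132.56519736] [ 0.09551869 -1.00678213 -0.3861201 ]
```

View pics/wr2.png

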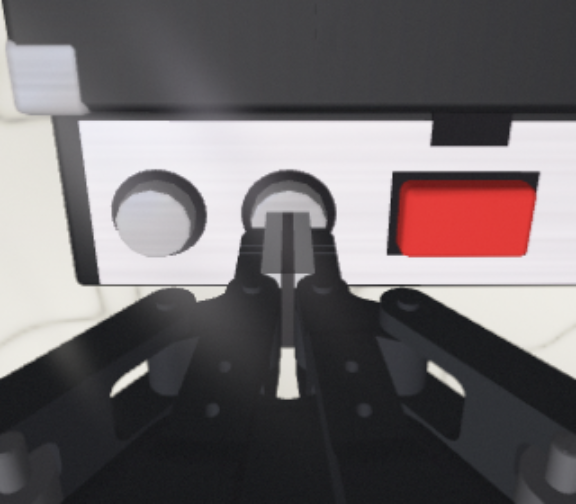

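The closed fingertips are centred over key2 (crop about (288,205)), a few mm above it. Now I'll step down and watch the force.

Request:
send_rows(series=[[0, [0, 0, -0.04], [0, 0, 0]], [0, [0, 0, -0.04], [0, 0, 0]], [0, [0, 0, -0.04], [0, 0, 0]], [0, [0, 0, 0], [0, 0, 0]]])

```text
clock: 3.82
eef_pos: [532.8, 279.7, 125.7]
tool_rot: [3.141, 0.0, -0.102]
force: [-0.1, 0.3, -0.6]
width: 0.0
gripper_force: 0.0
```

Request:
send_rows(series=[[0, [0, 0, -0.04], [0, 0, 0]], [0, [0, 0, 0], [0, 0, 0]]])

```text
clock: 4.08
eef_pos: [532.9, 279.8, 123.4]
tool_rot: [-3.142, -0.0, -0.102]
force: [0.4, 1.0, 1.6]
width: 0.0
gripper_force: 0.4
```

Request:
send_rows(series=[[0, [0, 0, -0.04], [0, 0, 0]], [0, [0, 0, 0], [0, 0, 0]]])

```text
clock: 4.32
eef_pos: [532.9, 279.8, 120.8]
tool_rot: [-3.142, -0.0, -0.102]
force: [-0.0, -1.1, 0.7]
width: -0.1
gripper_force: 0.4
```

Request:
send_rows(series=[[0, [0, 0, -0.03], [0, 0, 0]], [0, [0, 0, 0], [0, 0, 0]]])

```text
clock: 4.58
eef_pos: [532.9, 279.8, 119.1]
tool_rot: [3.142, -0.0, -0.102]
force: [-0.3, -0.2, 1.6]
width: 0.1
gripper_force: 0.8
```

Request:
send_rows(series=[[0, [0, 0, -0.03], [0, 0, 0]], [0, [0, 0, 0], [0, 0, 0]]])

```text
clock: 4.82
eef_pos: [532.9, 279.8, 118.9]
tool_rot: [-3.141, -0.0, -0.102]
force: [-3.8, -1.7, 12.2]
width: 0.2
gripper_force: 6.4
```

Request:
send_rows(series=[[0, [0, 0, -0.03], [0, 0, 0]], [0, [0, 0, 0], [0, 0, 0]]])

```text
clock: 5.08
eef_pos: [532.9, 279.8, 118.7]
tool_rot: [-3.141, -0.001, -0.103]
force: [-6.6, -3.3, 24.0]
width: -0.1
gripper_force: 12.1
```

Request:
send_rows(series=[[0, [0, 0, -0.02], [0, 0, 0]], [0, [0, 0, 0], [0, 0, 0]]])

```text
clock: 5.32
eef_pos: [532.9, 279.8, 118.6]
tool_rot: [-3.141, -0.001, -0.103]
force: [-9.1, -4.7, 31.4]
width: -0.3
gripper_force: 16.0
```

Key2 reached its hard stop at TCP z of about 119, as expected (102 + 17). Next is key4.

Request:
send_rows(series=[[0, [0, 0, 0.5], [0, 0, 0]], [0, [-0.05, -0.5, 0], [0, 0, 0]], [0, [-0.1, -0.85, 0], [0, 0, 0]], [0, [-0.1, -0.85, 0], [0, 0, 0]], [0, [-0.04, -0.55, 0], [0, 0, 0]], [0, [0, 0, 0], [0, 0, 0]], [0, [0, 0, 0], [0, 0, 0]]])

```text
clock: 6.2
eef_pos: [515.7, 115.7, 144.4]
tool_rot: [-3.141, -0.0, -0.102]
force: [0.2, 0.7, 0.9]
width: 0.1
gripper_force: 0.0
```

Request:
send_rows(series=[[0, [0, 0, -0.15], [0, 0, 0]], [0, [0, 0, -0.1], [0, 0, 0]], [0, [0, 0, -0.05], [0, 0, 0]], [0, [0, 0, -0.04], [0, 0, 0]], [0, [0, 0, -0.03], [0, 0, 0]], [0, [0, 0, 0], [0, 0, 0]]])

```text
clock: 6.95
eef_pos: [515.7, 114.6, 122.2]
tool_rot: [3.141, -0.001, -0.102]
force: [0.0, -0.2, 0.7]
width: -0.1
gripper_force: 0.0
```

Request:
send_rows(series=[[0, [0, 0, -0.03], [0, 0, 0]], [0, [0, 0, -0.02], [0, 0, 0]], [0, [0, 0, 0], [0, 0, 0]]])

```text
clock: 7.32
eef_pos: [515.8, 114.5, 119.2]
tool_rot: [3.141, -0.001, -0.103]
force: [0.4, 0.1, 0.4]
width: -0.3
gripper_force: 0.6
```

Request:
send_rows(series=[[0, [0, 0, -0.03], [0, 0, 0]], [0, [0, 0, 0], [0, 0, 0]]])

```text
clock: 7.58
eef_pos: [515.8, 114.5, 118.8]
tool_rot: [3.141, -0.001, -0.103]
force: [-2.4, -0.5, 14.7]
width: -0.1
gripper_force: 7.4
```

Request:
send_rows(series=[[0, [0, 0, -0.015], [0, 0, 0]], [0, [0, 0, 0], [0, 0, 0]]])

```text
clock: 7.82
eef_pos: [515.8, 114.5, 118.7]
tool_rot: [3.141, -0.002, -0.103]
force: [-5.4, -2.1, 22.0]
width: 0.1
gripper_force: 11.1
```

Request:
send_rows(series=[[0, [0, 0, 0.5], [0, 0, 0]], [0, [0.05, 0.5, 0], [0, 0, 0]], [0, [0.09, 0.85, 0], [0, 0, 0]], [0, [0.09, 0.85, 0], [0, 0, 0]], [0, [0.09, 0.8, 0], [0, 0, 0]], [0, [0.04, 0.48, 0], [0, 0, 0]], [0, [0, 0, 0], [0, 0, 0]], [0, [0, 0, 0], [0, 0, 0]]])

```text
clock: 8.82
eef_pos: [536.9, 322.1, 146.0]
tool_rot: [3.14, 0.001, -0.103]
force: [-0.4, -0.3, 0.7]
width: -0.0
gripper_force: 0.0
```

Request:
send_rows(series=[[0, [0, 0, -0.1], [0, 0, 0]], [0, [0, 0, -0.1], [0, 0, 0]], [0, [0, 0, -0.05], [0, 0, 0]], [0, [0, 0, 0], [0, 0, 0]]])

```text
clock: 9.32
eef_pos: [536.9, 323.2, 131.1]
tool_rot: [3.141, 0.001, -0.103]
force: [0.7, -0.4, -0.3]
width: -0.2
gripper_force: 0.0
```

Request:
send_rows(series=[[0, [0, 0, -0.05], [0, 0, 0]], [0, [0, 0, -0.05], [0, 0, 0]], [0, [0, 0, -0.05], [0, 0, 0]], [0, [0, 0, -0.03], [0, 0, 0]], [0, [0, 0, -0.02], [0, 0, 0]], [0, [0, 0, 0], [0, 0, 0]]])

```text
clock: 10.07
eef_pos: [537.2, 323.7, 119.5]
tool_rot: [-3.141, -0.0, -0.102]
force: [0.4, 0.5, 1.5]
width: -0.2
gripper_force: 0.6
```

Request:
send_rows(series=[[0, [0, 0, -0.025], [0, 0, 0]], [0, [0, 0, 0], [0, 0, 0]]])

```text
clock: 10.32
eef_pos: [537.2, 323.7, 119.0]
tool_rot: [-3.141, -0.001, -0.102]
force: [-1.1, -0.5, 7.3]
width: -0.1
gripper_force: 4.1
```

Request:
send_rows(series=[[0, [0, 0, -0.03], [0, 0, 0]], [0, [0, 0, 0], [0, 0, 0]]])

```text
clock: 10.58
eef_pos: [537.2, 323.8, 118.8]
tool_rot: [-3.141, -0.001, -0.102]
force: [-4.9, -2.5, 18.1]
width: -0.0
gripper_force: 9.4
```

Key1 is down. For the latch I'll tilt the tool back 10° so the gripper body stays clear of the rising lid.

Request:
send_rows(series=[[0, [0, 0, 0.5], [0, 0, 0]], [0, [-0.08, -0.5, 0], [-0.05, -0.5, 0]], [0, [-0.12, -0.74, 0], [-0.05, -0.5, 0]], [0, [-0.08, -0.5, 0], [-0.05, -0.5, 0]], [0, [0, 0, -0.05], [-0.05, -0.5, 0]], [0, [0, 0, -0.05], [0, 0, 0]], [0, [0, 0, 0], [0, 0, 0]]])

```text
clock: 11.45
eef_pos: [520.3, 219.8, 139.9]
tool_rot: [-3.141, -0.175, -0.102]
force: [0.5, 0.0, 0.3]
width: 0.2
gripper_force: 0.0
```

Run:
```python
from h import *
d=get_image("wrist"); cv2.imwrite("pics/wr3.png",d["img"][...,::-1])
```

```text
(no output)
```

View pics/wr3.png

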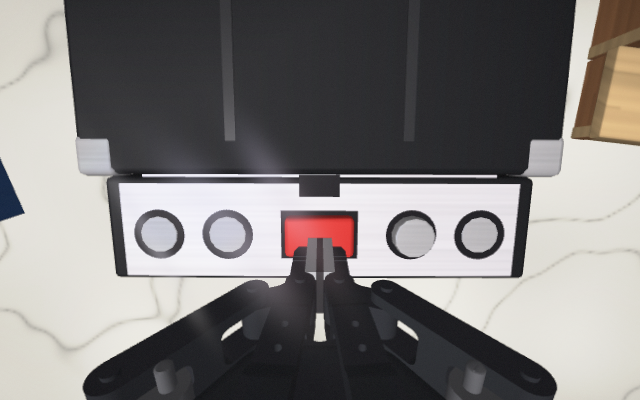

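Keys 1, 2 and 4 are flush at (159,234), (228,234) and (479,234). Key 3 stands up at (413,236), and the fingertips are over the latch at (320,240). Pressing the latch.

Request:
send_rows(series=[[0, [0, 0, -0.08], [0, 0, 0]], [0, [0, 0, -0.08], [0, 0, 0]], [0, [0, 0, -0.05], [0, 0, 0]], [0, [0, 0, -0.04], [0, 0, 0]], [0, [0, 0, 0], [0, 0, 0]]])

```text
clock: 12.12
eef_pos: [520.2, 219.1, 125.2]
tool_rot: [-3.141, -0.175, -0.102]
force: [-0.5, -0.1, 2.7]
width: -0.1
gripper_force: 1.2
```

Request:
send_rows(series=[[0, [0, 0, -0.04], [0, 0, 0]], [0, [0, 0, -0.02], [0, 0, 0]], [0, [0, 0, 0], [0, 0, 0]]])

```text
clock: 12.5
eef_pos: [520.2, 219.1, 121.9]
tool_rot: [-3.141, -0.176, -0.102]
force: [-2.1, -0.6, 4.9]
width: -0.2
gripper_force: 3.0
```

Request:
send_rows(series=[[0, [0, 0, -0.03], [0, 0, 0]], [0, [0, 0, 0], [0, 0, 0]]])

```text
clock: 12.75
eef_pos: [520.2, 219.1, 120.8]
tool_rot: [-3.141, -0.176, -0.103]
force: [-4.1, -0.7, 12.5]
width: -0.2
gripper_force: 5.9
```

Run:
```python
from h import *
d=get_image("scene"); cv2.imwrite("pics/s2.png",d["img"][130:380,260:560][...,::-1])
```

```text
(no output)
```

View pics/s2.png

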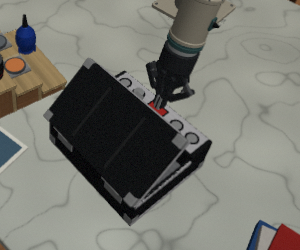

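The lid is already springing up (edge near crop (90,65) to (195,155)). Now I'll come away up and back.

Request:
send_rows(series=[[0, [0, 0, 0.3], [0, 0, 0]], [0, [-0.5, 0, 0.4], [0, 0, 0]], [0, [-0.9, 0, 0.5], [0, 0, 0]], [0, [-0.7, 0, 0.6], [0, 0, 0]], [0, [0, 0, 0.6], [0, 0, 0]], [0, [0, 0, 0], [0, 0, 0]], [0, [0, 0, 0], [0, 0, 0]], [0, [0, 0, 0], [0, 0, 0]]])

```text
clock: 13.8
eef_pos: [393.9, 218.7, 262.7]
tool_rot: [3.14, -0.174, -0.103]
force: [-0.2, -0.2, -0.5]
width: 0.1
gripper_force: 0.0
```

Run:
```python
from h import *
d=get_image("wrist"); e=get_image("scene")
cv2.imwrite("pics/end.png",np.vstack([d["img"][:250],e["img"][130:380]])[...,::-1])
```

```text
(no output)
```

View pics/end.png

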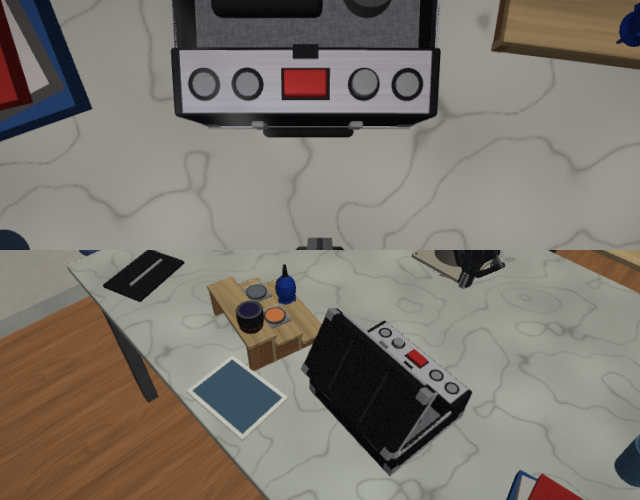

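The lid is fully up and the case interior shows. Key 3 is still up at (364,83), the others are down, the riser items haven't moved, and the arm is clear.

Request:
send_rows(series=[[0, [0, 0, 0], [0, 0, 0]], [0, [0, 0, 0], [0, 0, 0]], [0, [0, 0, 0], [0, 0, 0]], [0, [0, 0, 0], [0, 0, 0]], [0, [0, 0, 0], [0, 0, 0]], [0, [0, 0, 0], [0, 0, 0]]])

```text
clock: 14.65
eef_pos: [394.3, 219.2, 263.9]
tool_rot: [-3.141, -0.175, -0.102]
force: [-0.4, 0.2, 0.0]
width: 0.0
gripper_force: 0.0
```

```bash
python3 -c "
from cell import ctrl; print(ctrl.finish_job())"
```

```text
the job is handed in; nothing more can be done
None
```

The case is open and the job is handed in at about 15 s: second-from-left, far-right and far-left keys pressed down in that order, then the latch; the lid sprang up, the remaining key is still up, nothing else moved, the arm is clear, and the highest press reading was about 33 N (first key, against its stop).

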